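# Wedge the short leg of a rocking steel stand

## Robot

A 7-joint arm with a two-finger parallel gripper is mounted at the origin on the work surface; the furniture and walls round the work are solid. World frame = base frame: x ahead of the robot, y to its left, z up, the work surface at z = 0. Lengths are in mm, angles in rad, forces in N, time in s.
With the tool pointing down it reaches from about 425 to 825 mm from the base axis. Payload 3.6 kg.
Tool frame: the origin (TCP) lies midway between the tips of the shut fingers; the grasp point (between the pads) lies 19 mm behind it; z points along the fingers, y is the direction in which the jaws open and shut (so a half turn about z gives the same grasp; the last joint's range is limited). The gripper opens to 85 mm and grips with 20 to 120 N. Pads are 22 mm wide; open, the fingers measure 114 mm over their backs; the gripper's body (76 mm by 85 mm) begins 54 mm behind the grasp point. The pads swing forward as they close: fully open they stand 13 mm farther back than shut.
Start: joints at [1.26, 0.615, -0.013, 1.423, 0.008, 1.103, -0.04], TCP at [182.016, -623.966, 231.297] pointing down, gripper open.
Joint ranges: [-3.12, 3.12], [-0.3, 2.06], [-1.34, 1.32], [0.26, 2.42], [-1.36, 4.5], [0.01, 1.98], [-2.84, 2.84]. Speed limits (rad/s): [2.79, 2.79, 3.14, 3.14, 3.14, 3.14, 3.14].

## Interface

Orientations are given as a unit quaternion [w, x, y, z].
In Python, from bench import arm gives the robot as it stands.
- The arm moves only by the tool step_arm, never from a script. Its argument "rows" is a list of rows, each a list of 5 numbers: the shift along the tool's x, y, z in mm, then the turn about the tool's z in rad, then the opening, from 0 (shut) to 1 (fully open). A call has 1 to 20 rows; each row shifts and turns the commanded pose from where the row before left it, along the tool's axes as they then stand; what a row does not reach is not made up. A row lasts 1/8 s, in which the tool goes at most 62.5 mm and 10.7 degrees, less where a joint would pass 70% of its speed; a pose out of reach is approached as far as the arm can. A call is refused whole if a number of a shift passes 62.5 or a number of a turn 0.188, either way. A call with a gripper value outside its range is refused whole. The fingers move at their own pace and stop on an object; the grip force is fixed at half the most. Time passes only in rows, so rows that do not move let the fingers close. It gives the time, the measured TCP pose, the force and the opening at its end, in the units of the state.
- arm.state(): the state, without advancing time (a new reading comes with each control period).
- arm.grab_frame(name): name is "side" or "top" or "wrist"; returns (picture, depth): 480x640x3 uint8, red, green, blue; 480x640 float32, mm along the optical axis (not along the pixel's ray), 0 where there is no reading.
- arm.camera_info(name): a dict with "fx", "fy", "cx", "cy" (pixels), "dist_coeffs" ([k1, k2, p1, p2, k3] as OpenCV has them; the pictures are not rectified), "eye" and "orientation" of the camera in the world. Camera axes: x right, y up, looking along -z (the intrinsics and any distortion apply to the point x, -y, -z); pixel columns grow to the right and rows downward; lengths in mm; the calibration is good to about 2 mm. A picture is of the moment at which its call begins: read the wrist's pose just before it. camera_info takes no time and is no camera call; for the wrist camera it gives the pose at the moment of the call.
- arm.hand_in(): hands the job in, once; it reports no verdict.
Trained networks look in the newest picture that a camera, given by its name, has taken for a name from the list of things; names that differ only in an ending like _2 or _b are one class to them, and where a whole thing is asked for, a point or a joint stands for the part that bears it (a point fixed in the world has none). Each returns a list of dicts, best first, with "p" (0 to 1); they miss things now and then, are a little off and sometimes report something else, mostly with a low value. They report only what shows in the picture. A call takes as long as a camera call. They do not tell look-alikes from the thing itself.
- arm.silhouettes(camera, query): "region" (480x640 bool, what is visible of it) and "bbox" ([left, top, right, bottom] in pixels, round what is visible of it).
The state is a dict: "t": time; "qpos": joint angles; "qvel": joint speeds; "effort": joint torques, N m; "eef_pos": TCP position; "tool_rot": TCP orientation; "wrist_force": force on the tool from outside, world axes, zero at the start; "torque": the same for the moment, N m; "opening": opening from 0.0 (shut) to 1.0 (fully open).
Only numpy, scipy, OpenCV 4.12 (cv2) and the standard library are available. Lean on these libraries where they do the work, as an engineer would, in place of code of your own. Each camera call takes 0.05 s, during which the arm holds its last target.

## Task

One leg of the small welded steel stand was fitted too high, so its foot hangs clear of the table and the stand rocks. With the fingertips only, push the steel wedge that points at it along the table, thin end first, under that foot until it is snug; then press down firmly on the corner of the top plate above that foot to feel that it no longer gives, pushing the wedge further and pressing again if it does. Do not grip or lift anything, do not shove the stand along the table, and leave the other things where they are.

Things in the scene. Friction and masses are not known exactly. Their poses are not given: they have to be found in the camera images.
- stand: Welded stand of grey-primed steel, 3.5 kg: plate 200 x 200 mm, upper face 68 mm above the table; four 30 mm square legs, axes 78 mm either side of the centre in x and y, each on a round foot 20 mm across, 12 mm high. A steel angle 60 mm high stands on the plate's -x edge. Origin: centre, at table level; x, y along its sides, z up. Untouched it rests level on three feet; a push of about 20 N slides it.
- short_foot (a point): Point on the table below the centre of the short foot, at the stand's +x, -y corner (stand frame +78, -78, 0 mm; axes as the stand's). Its flat underside, 20 mm across, hangs 4 to 8 mm above the table: differs each time, to be found by touch.
- corner_top (a point): Point on the top plate's upper face straight above the short leg (stand frame +78, -78, 68 mm): the place to press, with 10 to 20 N. Unwedged, 2 to 5 N here rocks the stand until the short foot lands, 4 to 8 mm lower; it rocks back when released.
- wedge: Steel wedge flat on the table, 110 x 40 mm, 2 mm thick at the thin end, 20 mm at the butt, 0.36 kg. Origin: centre of its underside; x along it to the thin end, z up. At first its thin end lies 25 to 60 mm off the foot, pointing roughly at it (15 mm, 0.2 rad).
- wedge_thin_end (a point): Middle of the wedge's thin edge, on the table (wedge frame +55, 0, 0 mm). It must go 12 to 37 mm in under the foot before the wedge touches the foot; from there the push needed rises steeply from 2 N, and at 8 to 14 N the wedge is snug (above 20 N the stand slides or lifts). It stays put when released.
- wedge_butt (a point): Middle of the wedge's flat upright butt face, 40 mm wide, 20 mm high; 9 mm above the table (wedge frame -55, 0, 9 mm): the place to push.
- coupon_1: Bystander: flat steel plate 120 x 60 x 6 mm. Origin: centre of the underside.
- round_bar: Bystander: rusty round bar, 20 mm diameter, 140 mm long. Origin: below its centre.
- nut_m24: Bystander: dark hexagon nut 36 mm wide, 19 mm high. Origin: centre of the underside.
- nut_m16: Bystander: bright hexagon nut 24 mm wide, 13 mm high. Origin: centre of the underside.
- bolt_m12: Bystander: bright bolt 68 mm long, lying. Origin: below its centre.
- tape_measure: Bystander: yellow tape measure 63 x 97 x 37 mm. Origin: centre of the underside.
Things that resemble listed ones, but are neither listed nor needed, are in the scene too. Several things look just like the wedge: the one meant starts farthest to the robot's right.

How it is judged:
By the outcome, as a careful person would: the job done as asked, in the order asked, and still so for the second after the job is handed in, with the robot touching nothing.
It also fails if it takes over 48 s, if anything falls off the work surface, if the arm or the gripper's body presses on something with over 40 N, if the wrist force passes 120 N, or if a joint passes its speed limit or range.

## Working session

There is one attempt and no reset: what is moved stays moved. The work goes in short steps, Python scripts to look and compute and a tool call to move; the robot and the scene stay as the last step left them, time stands still between calls to the robot, and variables do not carry over. Pictures are saved under pics/ and viewed, and the job is handed in when it is done.

Besides the shell and the picture viewer there is one more tool, called after ">>>" in YAML: its name, and indented under it one key for each argument. step_arm: Moves the arm, as the interface text tells. Its arguments: {"type":"object","properties":{"rows":{"type":"array"}},"required":["rows"]}

```bash
mkdir -p pics; ls; python3 - <<'E'
from bench import arm
import cv2,numpy as np
s=arm.state(); print(s)
for n in ["top","side","wrist"]:
    i=arm.camera_info(n); print(n,i)
    p,d=arm.grab_frame(n); cv2.imwrite(f"pics/{n}0.png",p[:,:,::-1]); np.save(f"pics/{n}0_d.npy",d); np.save(f"pics/{n}0_p.npy",p)
E
```

```text
pics
{'t': 0.0, 'qpos': array([ 1.26050902,  0.61588277, -0.01263041,  1.42493386,  0.00807111,
        1.10341542, -0.04040111]), 'qvel': array([ 8.73033019e-04,  1.29103865e-03,  1.54627082e-04, -9.88351525e-05,
       -7.72922920e-04,  3.26800346e-04,  7.85112843e-04]), 'effort': array([-6.57691653e-04, -4.69214845e+01,  2.59286854e-01, -1.71033686e+01,
        1.00539697e-02,  9.57708398e-03,  7.76082516e-06]), 'eef_pos': array([ 181.79897292, -623.24069861,  230.15018997]), 'tool_rot': array([-1.28176223e-03,  9.89944612e-01,  1.41449591e-01, -1.85404549e-04]), 'wrist_force': array([-0.55728808,  0.15710878,  0.75125272]), 'torque': array([ 0.02206183, -0.01898826, -0.00676782]), 'opening': 0.9986893784438785}
top {'fx': 547.1174051052271, 'fy': 547.1174051052271, 'cx': 312.9322138674772, 'cy': 239.53590634840387, 'dist_coeffs': array([-0.0038435,  0.       ,  0.       ,  0.       ,  0.       ]), 'eye': array([ 264.43540777,   40.82411366, 1226.00192642]), 'orientation': array([-0.70528611, -0.04421014,  0.05449808,  0.70544094])}
side {'fx': 506.9395219962965, 'fy': 506.9395219962965, 'cx': 313.5627413876902, 'cy': 236.72317661202317, 'dist_coeffs': array([-0.14056618,  0.        ,  0.        ,  0.        ,  0.        ]), 'eye': array([ -47.25761293, 1004.07023688, 1021.73268708]), 'orientation': array([-0.20023265, -0.09375972,  0.40182604,  0.88862356])}
wrist {'fx': 366.1332295290697, 'fy': 366.1332295290697, 'cx': 310.74503235547564, 'cy': 233.0368624794105, 'dist_coeffs': array([-0.07126122,  0.        ,  0.        ,  0.        ,  0.        ]), 'eye': array([ 246.75574494, -604.91674913,  373.29485676]), 'orientation': array([ 0.79276872, -0.10642674,  0.08113153, -0.59465014])}
```

View pics/top0.png

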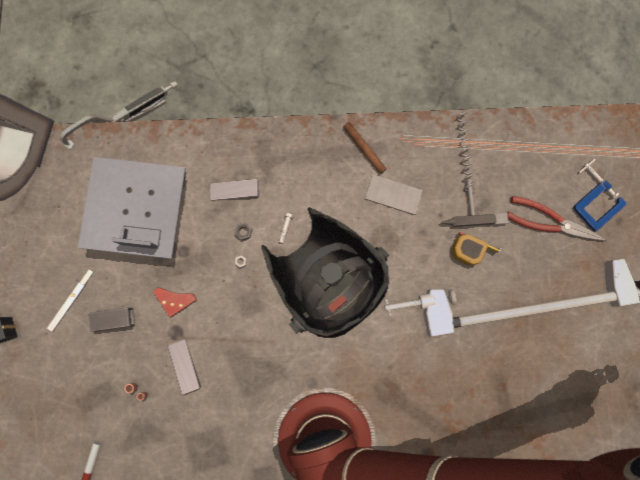

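View pics/side0.png

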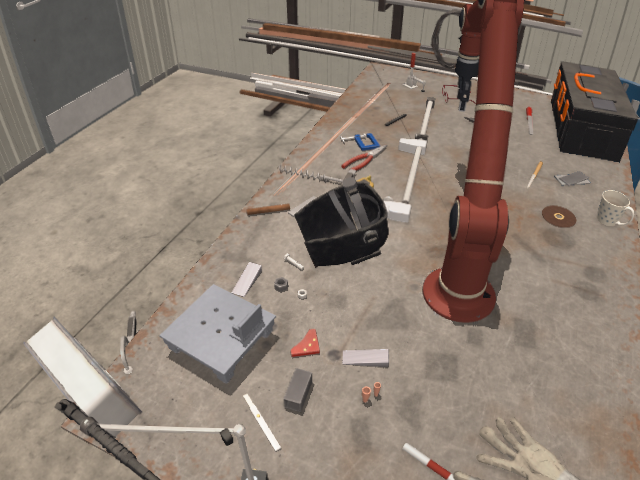

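View pics/wrist0.png

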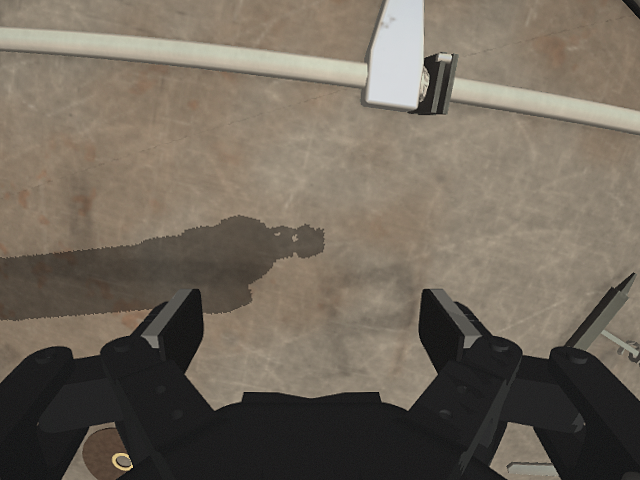

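```bash
cat > h.py <<'E'
import numpy as np,cv2
from bench import arm
from scipy.spatial.transform import Rotation as R
def cam(n):
    i=arm.camera_info(n);K=np.array([[i['fx'],0,i['cx']],[0,i['fy'],i['cy']],[0,0,1]]);q=i['orientation']
    return K,np.array(i['dist_coeffs']),np.array(i['eye']),R.from_quat([q[1],q[2],q[3],q[0]]).as_matrix()
def cloud(c,uv,d):
    K,D,e,Rm=c; n=cv2.undistortPoints(np.float64(uv).reshape(-1,1,2),K,D)[:,0]
    P=np.c_[n[:,0]*d,-n[:,1]*d,-d]; return P@Rm.T+e
def onplane(c,uv,z):
    K,D,e,Rm=c; n=cv2.undistortPoints(np.float64(uv).reshape(-1,1,2),K,D)[:,0]
    r=np.c_[n[:,0],-n[:,1],-np.ones(len(n))]@Rm.T
    return e+r*((z-e[2])/r[:,2])[:,None]
def proj(c,P):
    K,D,e,Rm=c; p=(np.atleast_2d(P)-e)@Rm; p=p*[1,-1,-1]
    return cv2.projectPoints(p,np.zeros(3),np.zeros(3),K,D)[0][:,0]
E
python3 - <<'E'
from h import *
out=None
for n in ["top","side"]:
    c=cam(n);d=np.load(f"pics/{n}0_d.npy")
    for q in ["wedge","stand"]:
        for s in arm.silhouettes(n,q):
            m=s['region']; v,u=np.nonzero(m)
            dd=d[v,u]; ok=dd>0
            P=cloud(c,np.c_[u,v][ok],dd[ok])
            print(n,q,round(s['p'],2),s['bbox'],len(u),P.mean(0).round(),np.percentile(P,[2,98],axis=0).round(1).tolist())
            box=cv2.boxPoints(cv2.minAreaRect(np.c_[u,v].astype(np.float32)))
            print('   box',box.round(1).tolist())
            np.save(f"pics/m_{n}_{q}_{int(u.mean())}_{int(v.mean())}.npy",m)
for n in ["top","side"]:
    p=np.load(f"pics/{n}0_p.npy")
    cr=p[140:280,60:280] if n=="top" else p[240:400,140:300]
    cv2.imwrite(f"pics/{n}_crop.png",cv2.resize(cr,None,fx=3.6 if n=="top" else 4,fy=3.6 if n=="top" else 3.7,interpolation=cv2.INTER_CUBIC)[:600,:800,::-1])
E
```

```text
top wedge 0.93 [169.4, 338.4, 200.3, 398.5] 1069 [157. 304.  11.] [[105.2, 272.8, -1.7], [209.2, 335.7, 21.3]]
   box [[164.6999969482422, 345.1000061035156], [185.10000610351562, 338.29998779296875], [201.89999389648438, 388.70001220703125], [181.5, 395.5]]
top wedge 0.73 [211.4, 182.4, 257.4, 198.0] 862 [549. 202.  12.] [[529.7, 150.3, 1.1], [570.0, 255.4, 22.9]]
   box [[208.8000030517578, 181.89999389648438], [256.79998779296875, 178.39999389648438], [258.1000061035156, 197.10000610351562], [210.10000610351562, 200.5]]
top wedge 0.34 [361.4, 173.6, 422.0, 214.0] 1416 [ 541. -159.    7.] [[502.9, -216.8, 0.9], [579.5, -100.7, 12.4]]
   box [[363.0, 199.1999969482422], [370.79998779296875, 173.1999969482422], [422.5, 188.6999969482422], [414.70001220703125, 214.6999969482422]]
top stand 0.92 [79.4, 158.0, 184.1, 257.7] 8509 [496. 411.  71.] [[400.2, 314.6, 63.9], [595.2, 508.7, 117.8]]
   box [[78.19999694824219, 247.5], [89.0999984741211, 155.6999969482422], [185.60000610351562, 167.10000610351562], [174.8000030517578, 258.8999938964844]]
top stand 0.31 [450.7, 231.9, 499.9, 263.2] 901 [ 412. -322.   34.] [[381.4, -380.8, 5.6], [445.3, -288.7, 42.1]]
   box [[447.1000061035156, 255.1999969482422], [459.6000061035156, 229.10000610351562], [499.79998779296875, 248.39999389648438], [487.20001220703125, 274.5]]
side wedge 0.49 [285.7, 253.3, 305.0, 269.7] 120 [461.  90.  12.] [[427.9, 75.8, -1.8], [492.9, 102.2, 19.8]]
   box [[282.20001220703125, 257.79998779296875], [285.70001220703125, 252.5], [305.29998779296875, 265.5], [301.79998779296875, 270.79998779296875]]
side stand 0.89 [161.3, 283.2, 277.9, 381.2] 6086 [488. 424.  68.] [[394.1, 316.4, 15.4], [594.5, 517.0, 121.5]]
   box [[156.89999389648438, 337.6000061035156], [218.39999389648438, 266.1000061035156], [280.8999938964844, 320.0], [219.5, 391.3999938964844]]
```

```bash
ls pics
```

```text
m_side_stand_218_330.npy
m_side_wedge_293_261.npy
m_top_stand_132_207.npy
m_top_stand_469_248.npy
m_top_wedge_183_366.npy
m_top_wedge_233_189.npy
m_top_wedge_392_194.npy
side0.png
side0_d.npy
side0_p.npy
side_crop.png
top0.png
top0_d.npy
top0_p.npy
top_crop.png
wrist0.png
wrist0_d.npy
wrist0_p.npy
```

View pics/top_crop.png

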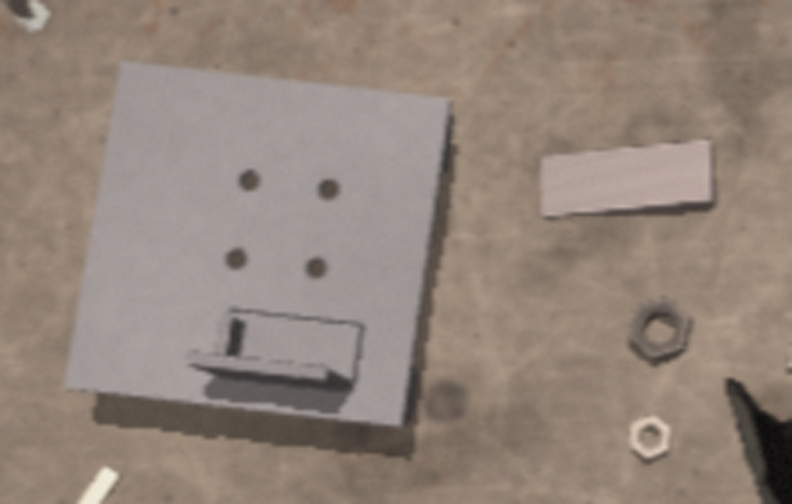

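```bash
python3 - <<'E'
from h import *
c=cam("top");d=np.load("pics/top0_d.npy")
for f in ["m_top_wedge_233_189","m_top_wedge_392_194","m_top_wedge_183_366"]:
    m=np.load(f"pics/{f}.npy"); v,u=np.nonzero(m);P=cloud(c,np.c_[u,v],d[v,u])
    C=P.mean(0); A=np.c_[P[:,:2]-C[:2],np.ones(len(P))]; g=np.linalg.lstsq(A,P[:,2],rcond=None)[0]
    Q=onplane(c,np.c_[u,v],11)[:,:2]
    (cx,cy),(w,h),a=cv2.minAreaRect(Q.astype(np.float32))
    print(f,C.round(1),'slope',g.round(3),'ideal .164; rect',round(cx,1),round(cy,1),round(w,1),round(h,1),round(a,1),'z0',P[:,2].min())
    print(cv2.boxPoints(((cx,cy),(w,h),a)).round(1).tolist())
# stand plate
m=np.load("pics/m_top_stand_132_207.npy");v,u=np.nonzero(m);P=cloud(c,np.c_[u,v],d[v,u])
k=(P[:,2]>60)&(P[:,2]<76);Q=P[k]
print('plate z',np.median(Q[:,2]),cv2.minAreaRect(Q[:,:2].astype(np.float32)))
A=np.c_[Q[:,:2]-Q[:,:2].mean(0),np.ones(len(Q))];print(np.linalg.lstsq(A,Q[:,2],rcond=None)[0])
print(cv2.boxPoints(cv2.minAreaRect(Q[:,:2].astype(np.float32))).round(1).tolist())
k=P[:,2]>85;print('angle',P[k].mean(0))
# table noise
uv=np.array([[u,v] for u in range(200,300,10) for v in range(205,220,5)]);T=cloud(c,uv,d[uv[:,1],uv[:,0]]);print('table z',np.median(T[:,2]))
E
```

```text
m_top_wedge_233_189 [547.4 200.9  18.8] slope [-3.062 -0.51  18.845] ideal .164; rect 549.7 202.9 43.3 108.7 4.7 z0 -3.8348284887433692
[[523.5999755859375, 255.3000030517578], [532.5999755859375, 147.0], [575.7000122070312, 150.5], [566.7999877929688, 258.79998779296875]]
m_top_wedge_392_194 [ 539.8 -158.6   11.3] slope [-1.84   0.747 11.289] ideal .164; rect 540.1 -158.6 122.2 63.4 72.8 z0 -3.954657504463057
[[491.79998779296875, -207.60000610351562], [552.4000244140625, -226.3000030517578], [588.4000244140625, -109.5999984741211], [527.9000244140625, -90.9000015258789]]
m_top_wedge_183_366 [157.3 302.1  19.7] slope [ 1.106 -3.2   19.682] ideal .164; rect 157.1 304.3 112.7 45.8 20.5 z0 -5.391706976940213
[[96.30000305175781, 306.0], [112.30000305175781, 263.1000061035156], [217.89999389648438, 302.5], [201.89999389648438, 345.3999938964844]]
plate z 68.91812024939316 ((498.64794921875, 412.56817626953125), (200.16119384765625, 201.2823486328125), 83.38148498535156)
[-2.20347349e-03 -3.14728310e-04  6.89778783e+01]
[[387.1000061035156, 324.79998779296875], [587.0999755859375, 301.6000061035156], [610.2000122070312, 500.3999938964844], [410.20001220703125, 523.5999755859375]]
angle [397.4277629  346.50006065 266.02149441]
table z 1.1760471804460622
```

View pics/side_crop.png

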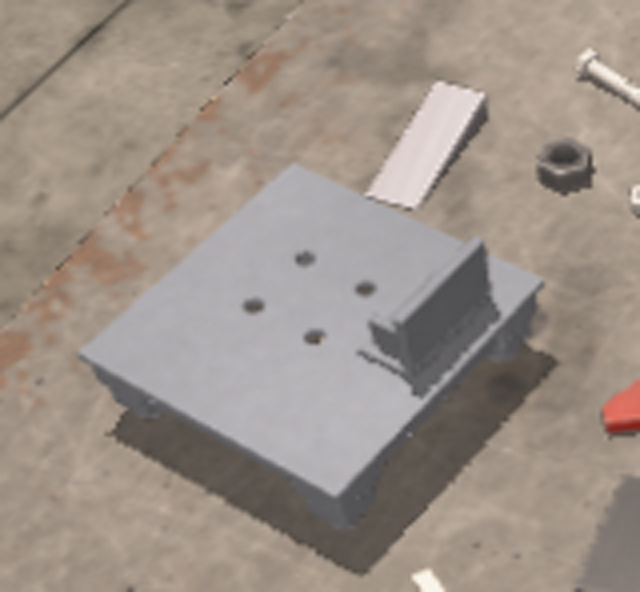

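```bash
python3 - <<'E'
from h import *
from scipy.optimize import minimize
c=cam("top")
a=onplane(c,[[210.3,183.3],[210.8,200.3]],2);b=onplane(c,[[257.5,178.9],[258.3,196.4]],20)
print(a.round(1),b.round(1))
# silhouette fit
def poly(p):
    x,y,t=p;R2=np.array([[np.cos(t),-np.sin(t)],[np.sin(t),np.cos(t)]])
    V=np.array([[55,20,0],[55,-20,0],[-55,20,0],[-55,-20,0],[55,20,2],[55,-20,2],[-55,20,20],[-55,-20,20]],float)
    V[:,:2]=V[:,:2]@R2.T+[x,y];return V
m=np.load("pics/m_top_wedge_233_189.npy")
def cost(p,S=8):
    uv=proj(c,poly(p)); h=cv2.convexHull(uv.astype(np.float32))
    im=np.zeros((60*S,80*S),np.uint8); cv2.fillPoly(im,[((h-[195,160]+.5)*S).astype(np.int32)],1)
    f=cv2.resize(im.astype(np.float32),(80,60),interpolation=cv2.INTER_AREA)
    return ((f-m[160:220,195:275])**2).sum()
best=None
for t in [1.5,1.6,1.7]:
    r=minimize(cost,[550,203,t],method='Nelder-Mead',options=dict(initial_simplex=[[550,203,t],[556,203,t],[550,209,t],[550,203,t+.08]],xatol=.05,fatol=.01))
    if best is None or r.fun<best.fun:best=r
print(best.x,best.fun)
x,y,t=best.x;e=np.array([np.cos(t),np.sin(t)]);print('thin',best.x[:2]+55*e,'butt',best.x[:2]-55*e)
# stand corners, plate at 68: crop corners
px=np.array([[122,62],[450,99],[405,425],[66,388]])/3.6+[60,140]
q=onplane(c,px,68);print(q.round(1),q.mean(0))
for i in range(4):print(np.linalg.norm(q[i]-q[(i+1)%4]))
p=np.load("pics/top0_p.npy");
s=onplane(cam("side"),np.array([[293,163],[545,285],[338,500],[80,355]])/[4,3.7]+[140,240],68);print('side',s.round(1),s.mean(0))
s=onplane(cam("side"),np.array([[435,82],[486,95]])/[4,3.7]+[140,240],20);print('side butt',s.round(1),s.mean(0))
s=onplane(cam("side"),np.array([[366,196],[413,208]])/[4,3.7]+[140,240],2);print('side thin',s.round(1),s.mean(0))
E
```

```text
[[566.2 257.4   2. ]
 [526.6 255.3   2. ]] [[572.2 148.2  20. ]
 [531.9 145.8  20. ]]
[550.60404811 204.18793213   1.63295136] 19.395751953125
thin [547.18772196 259.081727  ] butt [554.02037426 149.29413726]
[[607.5 499.5  68. ]
 [585.  301.4  68. ]
 [387.4 321.6  68. ]
 [409.2 521.6  68. ]] [497.27713714 411.02745281  68.        ]
199.3701027553345
198.62632172545932
201.10733957284694
199.4713228660601
side [[581.9 304.7  68. ]
 [381.  330.7  68. ]
 [404.6 526.4  68. ]
 [602.4 503.   68. ]] [492.48236558 416.20897293  68.        ]
side butt [[569.8 153.8  20. ]
 [529.8 150.5  20. ]] [549.80393956 152.15006971  20.        ]
side thin [[561.4 262.6   2. ]
 [526.1 258.9   2. ]] [543.73923746 260.75117664   2.        ]
```

```bash
python3 - <<'E'
from h import *
for n in["top","side"]:
    c=cam(n);d=np.load(f"pics/{n}0_d.npy");v,u=np.mgrid[0:480,0:640];uv=np.c_[u.ravel(),v.ravel()];dd=d.ravel();k=dd>0
    P=cloud(c,uv[k],dd[k])
    for y0 in range(-600,700,100):
        s=[]
        for x0 in range(300,800,100):
            m=(P[:,0]>x0)&(P[:,0]<x0+100)&(P[:,1]>y0)&(P[:,1]<y0+100)
            s.append(round(float(np.percentile(P[m,2],99))) if m.sum()>20 else None)
        print(n,y0,s)
E
```

```text
top -600 [39, 20, 19, 8, 7]
top -500 [7, 21, 19, 8, 7]
top -400 [40, 42, 24, 26, 27]
top -300 [44, 38, 10, 8, 8]
top -200 [197, 7, 19, 23, 7]
top -100 [272, 185, 7, 23, 20]
top 0 [268, 150, 7, 7, 6]
top 100 [162, 24, 23, 7, 7]
top 200 [15, 7, 14, 7, 7]
top 300 [71, 130, 74, 7, 7]
top 400 [8, 129, 75, 71, 5]
top 500 [11, 72, 71, 56, 45]
top 600 [6, 6, 97, 169, 178]
side -600 [36, 19, 18, 7, 5]
side -500 [6, 21, 18, 8, 7]
side -400 [41, 41, 25, 26, 25]
side -300 [47, None, 9, 7, 7]
side -200 [197, None, 22, 22, 7]
side -100 [271, 177, 6, 24, 21]
side 0 [267, 149, 7, 6, 6]
side 100 [161, 24, 22, 6, 5]
side 200 [13, 6, 14, 5, 4]
side 300 [70, 129, 72, 6, 5]
side 400 [69, 127, 72, 69, 3]
side 500 [10, 72, 71, 54, 42]
side 600 [5, 6, 252, 262, 260]
```

```bash
python3 - <<'E'
import numpy as np
W=np.array([[182,-624],[500,-400],[620,-130],[600,60],[556,112]],float);N=[8,6,4,2]
pts=[W[0]]
for i,n in enumerate(N):
    for k in range(n): pts.append(W[i]+(W[i+1]-W[i])*(k+1)/n)
a=0.284;p=W[0].copy();rows=[]
for q in pts[1:]:
    ex=np.array([np.cos(a),np.sin(a)]);ey=np.array([np.sin(a),-np.cos(a)])
    d=q-p;r=[round(d@ex),round(d@ey),0,-0.0675,0.2];rows.append(r);p=p+r[0]*ex+r[1]*ey;a+=0.0675
print(str(rows).replace(' ',''),p,a)
E
```

```text
[[46,-16,0,-0.0675,0.2],[47,-12,0,-0.0675,0.2],[48,-10,0,-0.0675,0.2],[48,-6,0,-0.0675,0.2],[48,-3,0,-0.0675,0.2],[49,1,0,-0.0675,0.2],[49,3,0,-0.0675,0.2],[48,7,0,-0.0675,0.2],[46,-16,0,-0.0675,0.2],[48,-12,0,-0.0675,0.2],[48,-10,0,-0.0675,0.2],[49,-6,0,-0.0675,0.2],[49,-3,0,-0.0675,0.2],[49,0,0,-0.0675,0.2],[43,-20,0,-0.0675,0.2],[45,-18,0,-0.0675,0.2],[45,-14,0,-0.0675,0.2],[47,-12,0,-0.0675,0.2],[24,-24,0,-0.0675,0.2],[26,-22,0,-0.0675,0.2]] [555.95422968 112.04786385] 1.633999999999999
```

>>> step_arm:
  rows:
    - [46, -16, 0, -0.0675, 0.2]
    - [47, -12, 0, -0.0675, 0.2]
    - [48, -10, 0, -0.0675, 0.2]
    - [48, -6, 0, -0.0675, 0.2]
    - [48, -3, 0, -0.0675, 0.2]
    - [49, 1, 0, -0.0675, 0.2]
    - [49, 3, 0, -0.0675, 0.2]
    - [48, 7, 0, -0.0675, 0.2]
    - [46, -16, 0, -0.0675, 0.2]
    - [48, -12, 0, -0.0675, 0.2]
    - [48, -10, 0, -0.0675, 0.2]
    - [49, -6, 0, -0.0675, 0.2]
    - [49, -3, 0, -0.0675, 0.2]
    - [49, 0, 0, -0.0675, 0.2]
    - [43, -20, 0, -0.0675, 0.2]
    - [45, -18, 0, -0.0675, 0.2]
    - [45, -14, 0, -0.0675, 0.2]
    - [47, -12, 0, -0.0675, 0.2]
    - [24, -24, 0, -0.0675, 0.2]
    - [26, -22, 0, -0.0675, 0.2]

```text
t: 2.85
eef_pos: [555.4, 113.2, 231.3]
tool_rot: [0.0, 0.683, 0.73, 0.0]
wrist_force: [0.1, -0.4, 0.6]
opening: 0.203
```

>>> step_arm:
  rows:
    - [0, 0, 50, 0, 0.2]
    - [0, 0, 50, 0, 0.2]
    - [0, 0, 50, 0, 0.2]
    - [0, 0, 20, 0, 0.2]
    - [0, 0, 0, 0, 0.2]

```text
t: 3.48
eef_pos: [555.0, 111.6, 59.8]
tool_rot: [-0.001, 0.684, 0.729, -0.002]
wrist_force: [0.4, -0.5, 0.4]
opening: 0.203
```

```bash
python3 - <<'E'
from h import *
s=arm.state();print(s['t'],s['eef_pos'],s['tool_rot'],s['wrist_force'],s['opening'],s['qpos'].round(2))
q=s['tool_rot'];x=R.from_quat([q[1],q[2],q[3],q[0]]).as_matrix();print(np.arctan2(x[1,0],x[0,0]),x[:,2])
for n in ["wrist"]:
    p,d=arm.grab_frame(n);cv2.imwrite(f"pics/{n}1.png",p[:,:,::-1]);np.save(f"pics/{n}1_p.npy",p);np.save(f"pics/{n}1_d.npy",d)
c=cam("wrist");P=np.array([[554,149.3,20],[547.2,259,2],[566.3,325,0],[581,303,68]]);print(proj(c,P).round())
E
```

```text
3.475 [555.02693011 111.62056019  59.79609479] [-0.00098013  0.6844729   0.72903595 -0.00157457] [ 0.38137293 -0.48709664  0.36139352] 0.20329682677400018 [-0.03  0.73 -0.32  1.83  0.36  0.64 -0.51]
1.6338298636823416 [-3.58460445e-03 -9.54087576e-04 -9.99993120e-01]
[[ 310.  193.]
 [ 310.  -32.]
 [ 358. -166.]
 [ 420. -233.]]
```

View pics/wrist1.png

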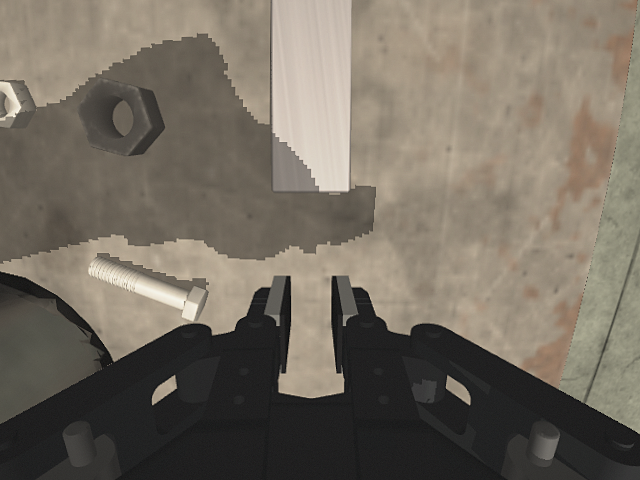

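>>> step_arm:
  rows:
    - [0, 0, 30, 0, 0.2]
    - [0, 0, 18, 0, 0.2]
    - [0, 0, 5, 0, 0.2]
    - [0, 0, 0, 0, 0.2]

```text
t: 4.03
eef_pos: [556.5, 112.2, 8.8]
tool_rot: [0.0, 0.684, 0.729, 0.0]
wrist_force: [-0.4, 0.3, -0.0]
opening: 0.199
```

>>> step_arm:
  rows:
    - [8, 0, 0, 0, 0.2]
    - [6, 0, 0, 0, 0.2]
    - [4, 0, 0, 0, 0.2]
    - [4, 0, 0, 0, 0.2]
    - [4, 0, 0, 0, 0.2]

```text
t: 4.65
eef_pos: [554.4, 138.2, 8.3]
tool_rot: [0.0, 0.684, 0.729, -0.0]
wrist_force: [-0.0, 0.4, 0.3]
opening: 0.202
```

```bash
python3 - <<'E'
from h import *
for n in ["wrist"]:
    p,d=arm.grab_frame(n);cv2.imwrite(f"pics/{n}2.png",p[:,:,::-1])
E
```

```text
(no output)
```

View pics/wrist2.png

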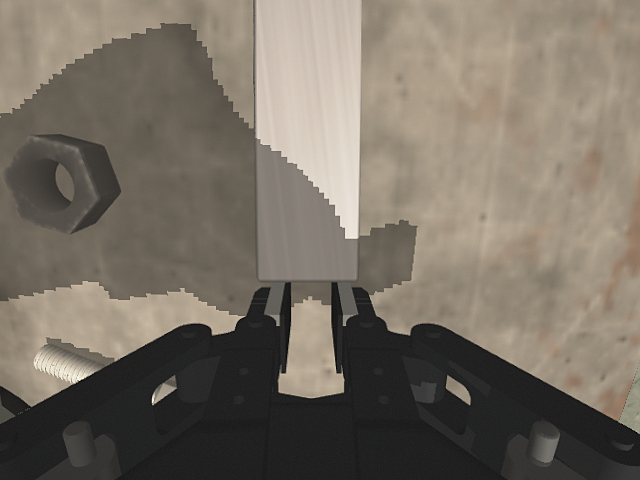

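>>> step_arm:
  rows:
    - [2, 0, 3, 0, 0.2]
    - [4, 0, 0, 0, 0.2]
    - [4, 0, 0, 0.0175, 0.2]
    - [4, 0, 0, 0.0175, 0.2]
    - [4, 0, 0, 0.0175, 0.2]
    - [4, 0, 0, 0.0175, 0.2]
    - [4, 0, 0, 0.0175, 0.2]
    - [4, 0, 0, 0.0175, 0.2]
    - [4, 0, 0, 0.0175, 0.2]
    - [4, 0, 0, 0.0175, 0.2]
    - [0, 0, 0, 0, 0.2]

```text
t: 6.08
eef_pos: [554.3, 177.2, 5.6]
tool_rot: [-0.0, 0.734, 0.68, 0.001]
wrist_force: [-0.6, -0.2, 0.3]
opening: 0.199
```

```bash
python3 - <<'E'
from h import *
s=arm.state();q=s['tool_rot'];x=R.from_quat([q[1],q[2],q[3],q[0]]).as_matrix();print(s['eef_pos'],np.arctan2(x[1,0],x[0,0]),s['wrist_force'])
o=[]
for n in ["wrist","top"]:
    p,d=arm.grab_frame(n);np.save(f"pics/{n}3_p.npy",p);np.save(f"pics/{n}3_d.npy",d)
    o.append(p)
a=cv2.resize(o[0],(440,330));b=cv2.resize(o[1][140:250,80:270],None,fx=2.3,fy=3*.77)[:330]
cv2.imwrite("pics/c3.png",o[0][:,:,::-1]); cv2.imwrite("pics/c3t.png",cv2.resize(o[1][130:270,60:270],None,fx=3.5,fy=3.5,interpolation=cv2.INTER_CUBIC)[:,:,::-1])
E
```

```text
[554.30605475 177.15732514   5.59353122] 1.4943273001622523 [-0.59874243 -0.2389129   0.30797122]
```

View pics/c3.png

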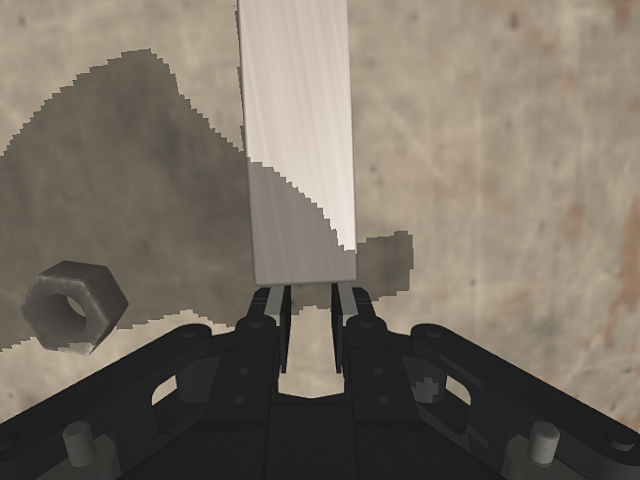

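View pics/c3t.png

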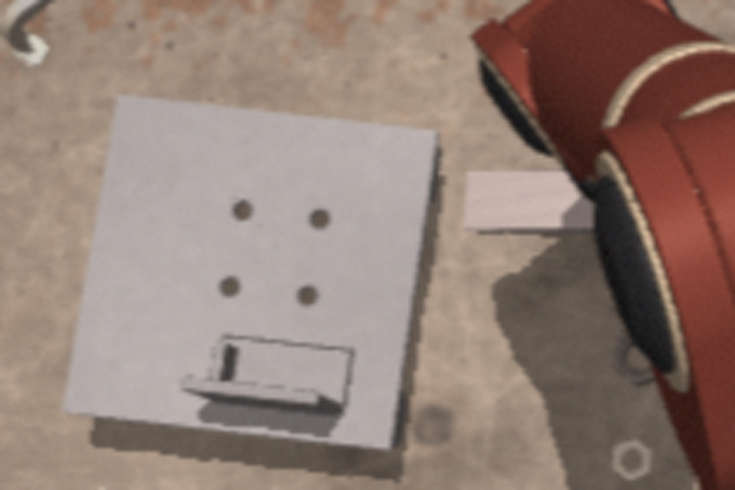

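```bash
python3 - <<'E'
from h import *
c=cam("top");t=onplane(c,[[193.4,178.9],[193.1,195.7]],2);print(t,t.mean(0))
w=cam("wrist");b=onplane(w,[[254.5,283.5],[356,280]],20);print(b,b.mean(0))
px=np.array([[119,96],[438,131],[393,447],[66,411]])/3.5+[60,130]
q=onplane(c,px,68);print(q.round(1),q.mean(0))
d=t.mean(0)-b.mean(0);print(d,np.hypot(*d[:2]),np.arctan2(d[1],d[0]))
v=t[0]-t[1];print('thin-edge normal',np.arctan2(v[1],v[0])+np.pi/2)
v=b[1]-b[0];print('butt normal',np.arctan2(v[1],v[0])+np.pi/2)
E
```

```text
[[576.47057998 296.24724382   2.        ]
 [537.20494458 295.77988301   2.        ]] [556.83776228 296.01356341   2.        ]
[[534.63645785 190.13304414  20.        ]
 [573.17251267 188.60392191  20.        ]] [553.90448526 189.36848303  20.        ]
[[607.  499.2  68. ]
 [585.2 301.1  68. ]
 [388.1 322.1  68. ]
 [410.  520.5  68. ]] [497.57034234 410.73882606  68.        ]
[  2.93327702 106.64508039 -18.        ] 106.68541270995588 1.5432982214695676
thin-edge normal 1.582698305070167
butt normal 1.5311368324670984
```

>>> step_arm:
  rows:
    - [4, 0, 0, 0.01, 0.2]
    - [4, 0, 0, 0.01, 0.2]
    - [4, 0, 0, 0.01, 0.2]
    - [4, 0, 0, 0, 0.2]
    - [0, 0, 0, 0, 0.2]

```text
t: 6.8
eef_pos: [555.6, 193.1, 5.4]
tool_rot: [-0.0, 0.744, 0.669, 0.001]
wrist_force: [-0.3, -1.9, 0.6]
opening: 0.198
```

```bash
python3 - <<'E'
from h import *
s=arm.state();q=s['tool_rot'];x=R.from_quat([q[1],q[2],q[3],q[0]]).as_matrix();print(s['eef_pos'],np.arctan2(x[1,0],x[0,0]),s['wrist_force'])
for n in ["wrist","top"]:
    p,d=arm.grab_frame(n)
    if n=="wrist":cv2.imwrite("pics/c4.png",p[:,:,::-1])
    else:cv2.imwrite("pics/c4t.png",cv2.resize(p[160:220,150:250],None,fx=8,fy=8,interpolation=cv2.INTER_CUBIC)[:,:,::-1])
E
```

```text
[555.5559056  193.06116243   5.37989275] 1.464670670283959 [-0.34518164 -1.93402245  0.56514782]
```

View pics/c4.png

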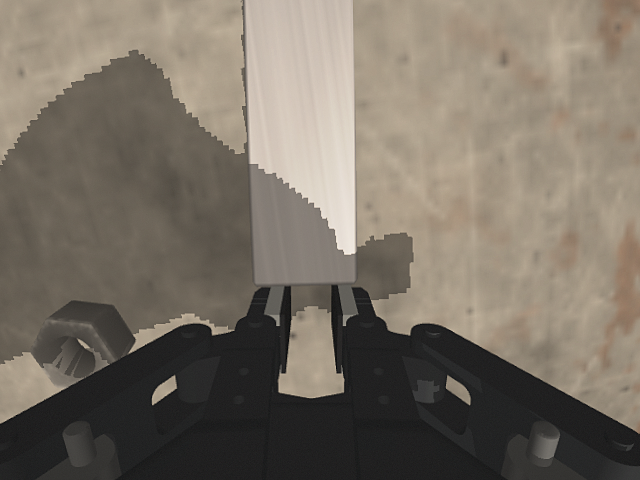

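View pics/c4t.png

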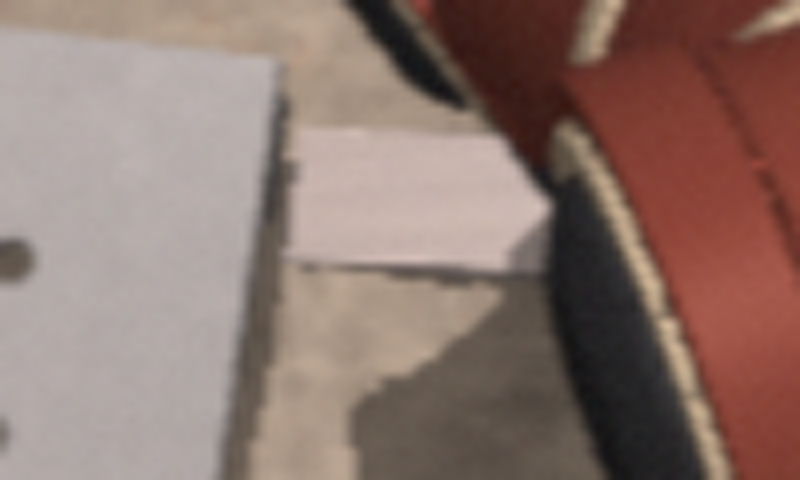

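```bash
python3 - <<'E'
from h import *
c=cam("top");w=cam("wrist")
b=onplane(w,[[254.5,285],[356.5,283]],20);print(b,b.mean(0))
# side edges in top view: along lower edge base (287,262)->(545,275)?, upper top edge (300,127)->(500,138)
uv=np.array([[287,262],[545,273],[300,127],[500,138]])/8+[150,160]
for k,(u,z) in enumerate(zip(uv,[2,17,2,14])):print(onplane(c,[u],z)[0].round(1))
# wrist: top-surface left edge (246,0..), right edge
b=b.mean(0);F=np.array([566.5,325])
v=F-b[:2];print('need',np.arctan2(v[1],v[0]))
for side,(u0,u1) in dict(L=((254.5,285),(244,20)),R=((356.5,283),(354.5,20))).items():
    # intersect with sloped top: height depends on y
    p0=onplane(w,[u0],20)[0]
    p1=None;z=10.
    for _ in range(20):
        p1=onplane(w,[u1],z)[0]; z=20-18/110*np.hypot(*(p1-p0)[:2])
    dd=p1-p0;print(side,p0.round(1),p1.round(1),np.arctan2(dd[1],dd[0]))
print(proj(w,[[*F,0]]))
E
```

```text
[[536.06618788 206.36415412  20.        ]
 [574.61782199 203.07795261  20.        ]] [555.34200493 204.72105337  20.        ]
[544.  312.4   2. ]
[537.6 236.5  17. ]
[583.5 309.9   2. ]
[577.3 250.7  14. ]
need 1.4782934268024543
L [536.1 206.4  20. ] [543.5 302.    4.3] 1.4927311114527664
R [574.6 203.1  20. ] [583.2 297.6   4.5] 1.480659216091865
[[300.42400486 -50.70528208]]
```

>>> step_arm:
  rows:
    - [2.5, 0, 0, -0.005, 0.2]
    - [2.5, 0, 0, -0.005, 0.2]
    - [2.5, 0, 0, -0.005, 0.2]
    - [2.5, 0, 0, 0, 0.2]
    - [0, 0, 0, 0, 0.2]

```text
t: 7.52
eef_pos: [556.7, 203.0, 5.3]
tool_rot: [-0.0, 0.739, 0.674, 0.001]
wrist_force: [-0.5, -2.0, 0.8]
opening: 0.201
```

>>> step_arm:
  rows:
    - [1.5, 0, 0, 0, 0.2]
    - [1.5, 0, 0, 0, 0.2]

```text
t: 7.78
eef_pos: [556.7, 204.6, 5.3]
tool_rot: [0.0, 0.739, 0.674, -0.0]
wrist_force: [0.4, -2.6, 1.7]
opening: 0.202
```

>>> step_arm:
  rows:
    - [1.5, 0, 0, 0, 0.2]
    - [1.5, 0, 0, 0, 0.2]

```text
t: 8.02
eef_pos: [557.0, 207.9, 5.3]
tool_rot: [-0.0, 0.739, 0.674, 0.0]
wrist_force: [-0.0, -2.7, 1.0]
opening: 0.199
```

>>> step_arm:
  rows:
    - [1.5, 0, 0, 0, 0.2]
    - [1.5, 0, 0, 0, 0.2]

```text
t: 8.28
eef_pos: [557.2, 211.0, 5.3]
tool_rot: [-0.0, 0.739, 0.674, -0.0]
wrist_force: [-0.6, -2.2, -0.0]
opening: 0.202
```

>>> step_arm:
  rows:
    - [1.5, 0, 0, 0, 0.2]
    - [1.5, 0, 0, 0, 0.2]

```text
t: 8.52
eef_pos: [557.5, 214.0, 5.3]
tool_rot: [-0.0, 0.739, 0.674, 0.0]
wrist_force: [-1.0, -1.4, 0.4]
opening: 0.199
```

>>> step_arm:
  rows:
    - [1.5, 0, 0, 0, 0.2]
    - [1.5, 0, 0, 0, 0.2]

```text
t: 8.78
eef_pos: [557.8, 216.9, 5.3]
tool_rot: [-0.0, 0.739, 0.674, 0.0]
wrist_force: [-0.7, -1.9, 0.3]
opening: 0.198
```

>>> step_arm:
  rows:
    - [1.5, 0, 0, 0, 0.2]
    - [1.5, 0, 0, 0, 0.2]

```text
t: 9.02
eef_pos: [558.1, 219.9, 5.3]
tool_rot: [-0.0, 0.739, 0.674, 0.0]
wrist_force: [-0.1, -2.6, 0.1]
opening: 0.197
```

>>> step_arm:
  rows:
    - [1.5, 0, 0, 0, 0.2]
    - [1.5, 0, 0, 0, 0.2]

```text
t: 9.28
eef_pos: [558.3, 222.4, 5.3]
tool_rot: [0.0, 0.739, 0.674, -0.0]
wrist_force: [-0.7, -3.5, -0.1]
opening: 0.199
```

>>> step_arm:
  rows:
    - [1, 0, 0, 0, 0.2]
    - [1, 0, 0, 0, 0.2]

```text
t: 9.52
eef_pos: [558.4, 223.0, 5.3]
tool_rot: [0.001, 0.739, 0.674, -0.001]
wrist_force: [-0.6, -5.6, 2.8]
opening: 0.197
```

>>> step_arm:
  rows:
    - [1, 0, 0, 0, 0.2]
    - [0, 0, 0, 0, 0.2]

```text
t: 9.78
eef_pos: [558.5, 223.1, 5.3]
tool_rot: [0.001, 0.739, 0.673, -0.002]
wrist_force: [-1.5, -6.9, 2.8]
opening: 0.204
```

>>> step_arm:
  rows:
    - [0.7, 0, 0, 0, 0.2]
    - [0, 0, 0, 0, 0.2]

```text
t: 10.02
eef_pos: [558.5, 223.2, 5.3]
tool_rot: [0.001, 0.739, 0.673, -0.002]
wrist_force: [-1.6, -6.3, 2.4]
opening: 0.198
```

>>> step_arm:
  rows:
    - [1, 0, 0, 0, 0.2]
    - [0.5, 0, 0, 0, 0.2]

```text
t: 10.28
eef_pos: [558.5, 223.4, 5.3]
tool_rot: [0.002, 0.74, 0.673, -0.003]
wrist_force: [-1.9, -8.2, 4.3]
opening: 0.204
```

>>> step_arm:
  rows:
    - [1, 0, 0, 0, 0.2]
    - [0, 0, 0, 0, 0.2]

```text
t: 10.52
eef_pos: [558.5, 223.6, 5.3]
tool_rot: [0.002, 0.74, 0.673, -0.004]
wrist_force: [-2.0, -10.1, 4.8]
opening: 0.202
```

>>> step_arm:
  rows:
    - [0.8, 0, 0, 0, 0.2]
    - [0, 0, 0, 0, 0.2]
    - [0, 0, 0, 0, 0.2]

```text
t: 10.9
eef_pos: [558.5, 223.6, 5.3]
tool_rot: [0.002, 0.74, 0.673, -0.004]
wrist_force: [-1.6, -10.2, 5.3]
opening: 0.203
```

```bash
python3 - <<'E'
from h import *
print(arm.state()['wrist_force'])
p,d=arm.grab_frame("wrist");cv2.imwrite("pics/w5.png",p[:,:,::-1])
p,d=arm.grab_frame("top");cv2.imwrite("pics/t5.png",cv2.resize(p[130:270,60:270],None,fx=3.5,fy=3.5,interpolation=cv2.INTER_CUBIC)[:,:,::-1])
E
```

```text
[ -1.64054815 -10.23400055   5.32009511]
```

View pics/w5.png

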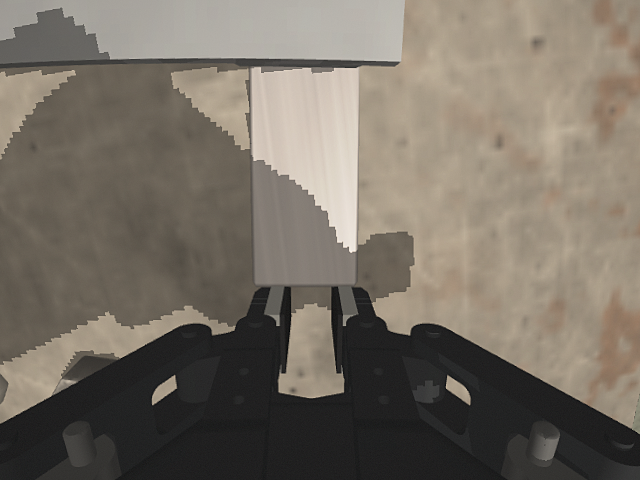

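View pics/t5.png

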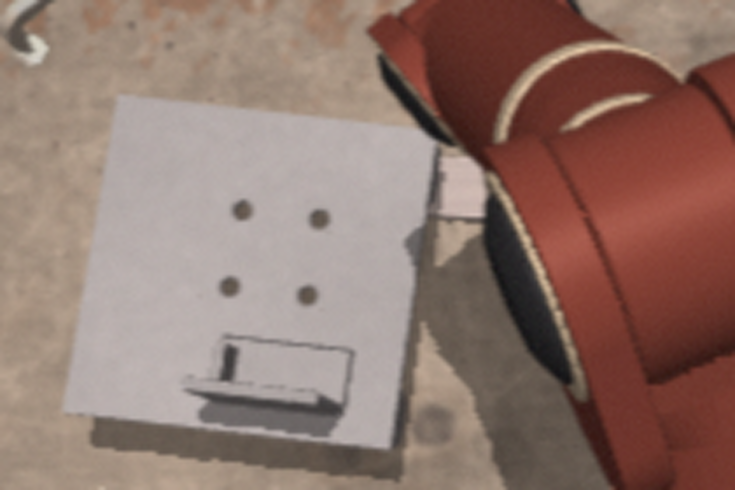

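>>> step_arm:
  rows:
    - [0.9, 0, 0, 0, 0.2]
    - [0, 0, 0, 0, 0.2]

```text
t: 11.25
eef_pos: [558.5, 223.8, 5.3]
tool_rot: [0.003, 0.74, 0.673, -0.005]
wrist_force: [-2.3, -10.0, 6.2]
opening: 0.199
```

>>> step_arm:
  rows:
    - [-4, 0, 0, 0, 0.2]
    - [-6, 0, 0, 0, 0.2]
    - [-15, 0, 0, 0, 0.1]
    - [-25, 0, 0, 0, 0]
    - [0, 0, -50, 0, 0]
    - [0, 0, -50, 0, 0]
    - [0, 0, 0, 0, 0]

```text
t: 12.12
eef_pos: [557.7, 182.5, 109.9]
tool_rot: [0.001, 0.739, 0.674, 0.005]
wrist_force: [0.6, 0.3, -1.2]
opening: -0.0
```

```bash
python3 - <<'E'
from h import *
s=arm.state();q=s['tool_rot'];x=R.from_quat([q[1],q[2],q[3],q[0]]).as_matrix();e=s['eef_pos'];print(s['t'],e,s['wrist_force'],s['opening'])
ex,ey=x[:2,0],x[:2,1];v=np.array([566.5,325])-e[:2];print('to corner in tool',v@ex,v@ey,np.arctan2(ex[1],ex[0]))
p,d=arm.grab_frame("wrist");cv2.imwrite("pics/w6.png",p[:,:,::-1])
w=cam("wrist");print(proj(w,[[566.5,325,68],[585.2,301.1,68]]))
E
```

```text
12.125 [557.70451883 182.50886244 109.86978699] [ 0.64828572  0.26272697 -1.24265299] -0.000420008306110446
to corner in tool 142.694309950139 -4.331867887529258 1.4788551403427461
[[303.06561522 -41.66243145]
 [348.94786144  10.75938701]]
```

View pics/w6.png

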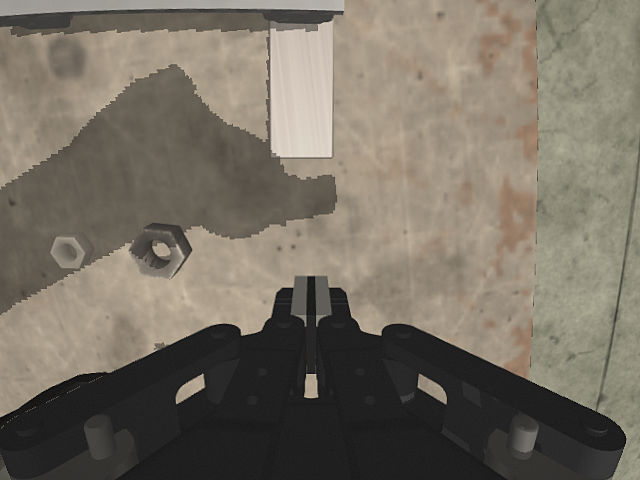

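>>> step_arm:
  rows:
    - [50, -1, 0, 0, 0]
    - [50, -2, 0, 0, 0]
    - [42, -1, 0, 0, 0]
    - [0, 0, 20, 0, 0]
    - [0, 0, 12, 0, 0]
    - [0, 0, 0, 0, 0]

```text
t: 12.92
eef_pos: [562.7, 320.6, 71.1]
tool_rot: [-0.0, 0.739, 0.673, -0.002]
wrist_force: [0.0, -0.1, 0.3]
opening: 0.0
```

```bash
python3 - <<'E'
from h import *
s=arm.state();print(s['t'],s['eef_pos'],s['wrist_force'])
p,d=arm.grab_frame("wrist");cv2.imwrite("pics/w7.png",p[:,:,::-1])
p,d=arm.grab_frame("side");cv2.imwrite("pics/s7.png",cv2.resize(p[220:400,140:340],None,fx=3.3,fy=3.3,interpolation=cv2.INTER_CUBIC)[:,:,::-1])
E
```

```text
12.925 [562.70885521 320.61822285  71.12537461] [ 0.00946358 -0.09290531  0.33951236]
```

View pics/w7.png

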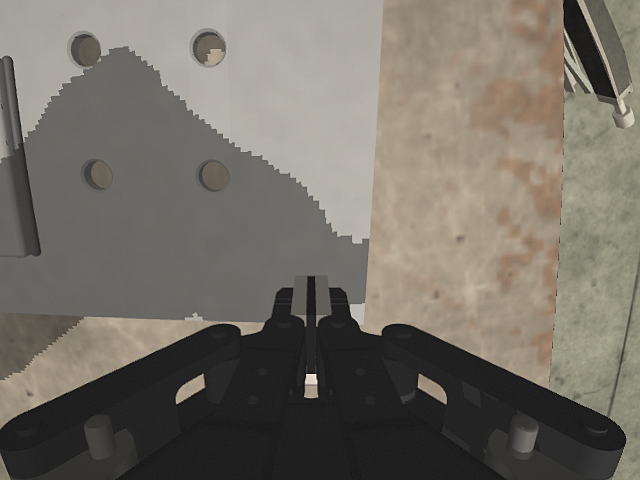

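View pics/s7.png

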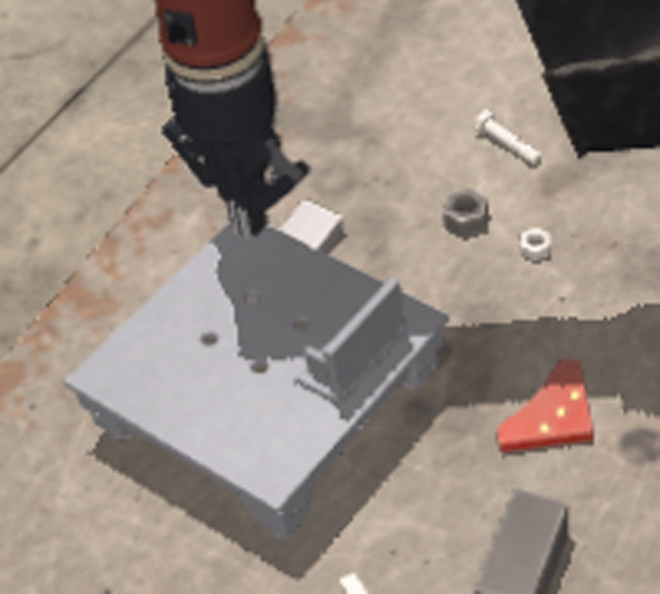

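>>> step_arm:
  rows:
    - [5, 3, 0, 0, 0]
    - [0, 0, 1.5, 0, 0]
    - [0, 0, 1.5, 0, 0]
    - [0, 0, 0, 0, 0]

```text
t: 13.52
eef_pos: [566.9, 327.1, 70.2]
tool_rot: [-0.0, 0.739, 0.674, -0.0]
wrist_force: [0.7, 0.3, -0.5]
opening: -0.0
```

>>> step_arm:
  rows:
    - [0, 0, 1, 0, 0]
    - [0, 0, 0, 0, 0]

```text
t: 13.78
eef_pos: [566.9, 327.2, 69.3]
tool_rot: [-0.0, 0.739, 0.674, -0.0]
wrist_force: [-0.4, 0.7, -0.7]
opening: 0.001
```

>>> step_arm:
  rows:
    - [0, 0, 1, 0, 0]
    - [0, 0, 0, 0, 0]

```text
t: 14.02
eef_pos: [567.0, 327.2, 68.3]
tool_rot: [-0.0, 0.739, 0.674, -0.0]
wrist_force: [-1.4, -0.3, 0.8]
opening: -0.001
```

>>> step_arm:
  rows:
    - [0, 0, 1, 0, 0]
    - [0, 0, 0, 0, 0]

```text
t: 14.28
eef_pos: [567.1, 327.3, 68.1]
tool_rot: [0.0, 0.739, 0.674, 0.0]
wrist_force: [-1.6, -0.8, 5.6]
opening: 0.002
```

>>> step_arm:
  rows:
    - [0, 0, 1, 0, 0]
    - [0, 0, 0, 0, 0]

```text
t: 14.52
eef_pos: [567.1, 327.3, 68.0]
tool_rot: [0.0, 0.739, 0.674, 0.0]
wrist_force: [-3.0, -2.1, 10.3]
opening: 0.001
```

>>> step_arm:
  rows:
    - [0, 0, 1, 0, 0]
    - [0, 0, 0, 0, 0]

```text
t: 14.78
eef_pos: [567.2, 327.2, 67.9]
tool_rot: [0.0, 0.739, 0.674, 0.0]
wrist_force: [-3.8, -3.0, 13.8]
opening: 0.0
```

>>> step_arm:
  rows:
    - [0, 0, 0.6, 0, 0]
    - [0, 0, 0, 0, 0]
    - [0, 0, 0, 0, 0]
    - [0, 0, 0, 0, 0]
    - [0, 0, 0, 0, 0]

```text
t: 15.4
eef_pos: [567.2, 327.2, 67.8]
tool_rot: [0.0, 0.739, 0.674, 0.0]
wrist_force: [-3.4, -2.8, 14.9]
opening: 0.002
```

>>> step_arm:
  rows:
    - [0, 0, -3, 0, 0]
    - [0, 0, -4, 0, 0]
    - [0, 0, -20, 0, 0]
    - [0, 0, -40, 0, 0]
    - [0, 0, -50, 0, 0]
    - [-50, 0, -30, 0, 0]
    - [-50, 0, 0, 0, 0]
    - [-50, 0, 0, 0, 0]
    - [-50, 0, 0, 0, 0]
    - [0, 0, 0, 0, 0]

```text
t: 16.65
eef_pos: [549.0, 121.6, 211.2]
tool_rot: [0.001, 0.742, 0.67, -0.002]
wrist_force: [0.4, -0.0, 0.2]
opening: 0.001
```

```bash
python3 - <<'E'
from h import *
s=arm.state();print(s['t'],s['eef_pos'],s['wrist_force'])
p,d=arm.grab_frame("wrist");cv2.imwrite("pics/w8.png",p[:,:,::-1])
p,d=arm.grab_frame("top");cv2.imwrite("pics/t8.png",cv2.resize(p[130:270,60:270],None,fx=3.5,fy=3.5,interpolation=cv2.INTER_CUBIC)[:,:,::-1])
p,d=arm.grab_frame("side");cv2.imwrite("pics/s8.png",p[:,:,::-1])
E
```

```text
16.65 [549.00118221 121.62264476 211.16782342] [ 0.41731533 -0.04958374  0.18842391]
```

View pics/w8.png

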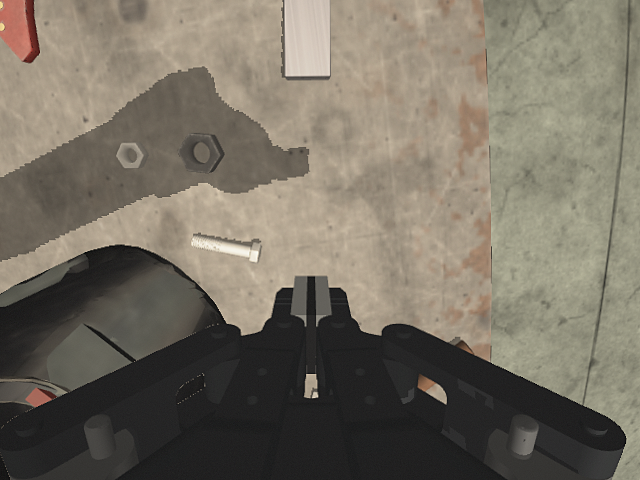

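View pics/t8.png

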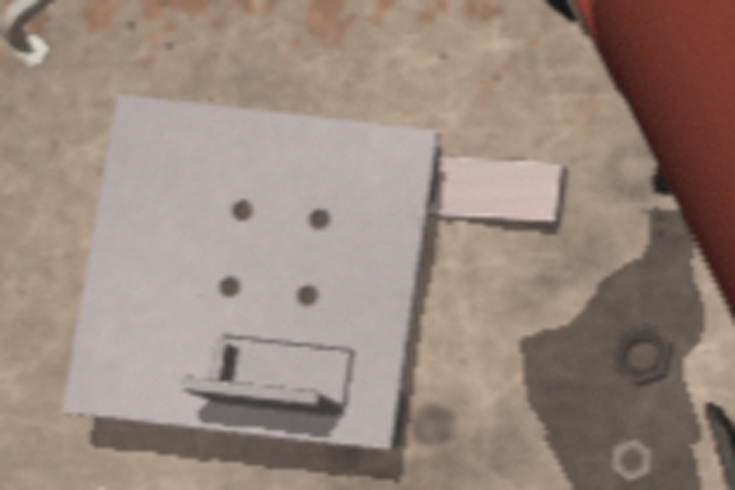

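View pics/s8.png

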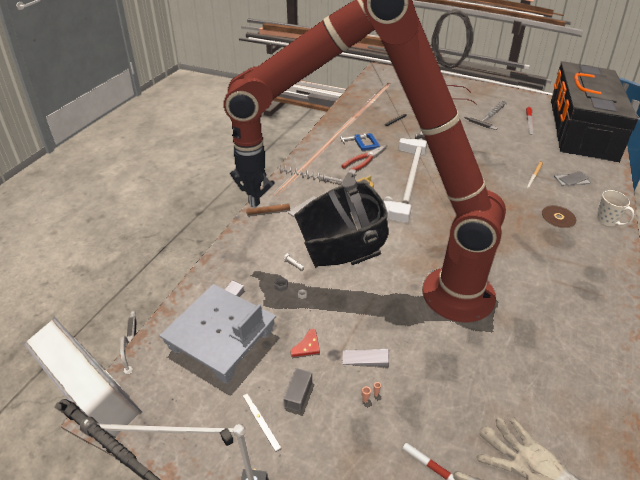

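```bash
python3 - <<'E'
from h import *
w=cam("wrist");b=onplane(w,[[286,77],[330,77]],20);print('butt',b.mean(0))
c=cam("top");b=onplane(c,np.array([[563,164],[557,221]])/3.5+[60,130],20);print('butt top',b.mean(0))
px=np.array([[119,96],[438,131],[393,447],[66,411]])/3.5+[60,130];print('stand',onplane(c,px,68).mean(0))
E
```

```text
butt [557.07502689 243.30169708  20.        ]
butt top [557.96421212 232.32606484  20.        ]
stand [497.57034234 410.73882606  68.        ]
```

```bash
python3 - <<'E'
from bench import arm
print(arm.state()['wrist_force'],arm.hand_in())
E
```

```text
the job is handed in; nothing more can be done
[-0.01361653  0.7221098   0.37035983] None
```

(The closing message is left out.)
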